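Seat the catch post and present its ball

ROBOT

A 6-joint arm with a two-finger parallel gripper is mounted at the origin on the work surface. World frame = base frame: x ahead of the robot, y to its left, z up, the work surface at z = 0. Lengths are in m, angles in degrees, forces in N, time in s.
With the tool pointing down it reaches from about 0.425 to 1.125 m from the base axis. Payload 14.9 kg.
Tool frame: the origin (TCP) lies between the finger pads; the fingertips stand 19 mm ahead of it and the grasp point (between the pads) is the TCP (robot.tip_reach is the distance from the TCP to the fingertips, in m); x points along the fingers, z is the direction in which the jaws open and shut, and the axes are right-handed (so a half turn about x gives the same grasp; the last joint's range is limited). The gripper opens to 91 mm and grips with 3 to 60 N. Pads are 32 mm wide; open, the fingers measure 118 mm over their backs; the gripper's body (76 mm by 178 mm) begins 60 mm behind the grasp point.
Start: joints at [-68.085, 21.709, 99.362, -0, 58.929, -1.908], TCP at [0.283, -0.64, 0.233] pointing down, gripper open.
Joint ranges: [-158.91, 158.91], [-42.39, 125.64], [0.06, 152.35], [-60.88, 240.88], [17.5, 164.5], [-176.32, 176.32]. Speed limits (degrees/s): [108.29, 108.29, 136.94, 180, 180, 180].

INTERFACE

Orientations are given as [roll, pitch, yaw] about the fixed x, y, z axes, in that order (R = Rz(yaw) Ry(pitch) Rx(roll)).
In Python, from bench import robot, vision gives the robot as it stands.
- The arm moves only by the tool move_arm, never from a script. Its argument "increments" is one flat list of numbers, 4 for each row, row after row: the shift along the tool's x, y, z in m, then the turn about the tool's x in rad. A call has 1 to 8 rows; each row is the pose to reach, as a shift and turn from the pose measured when the call began, along the tool's axes at that moment; what a row does not reach only later rows make up. A row lasts 1/8 s, in which the tool goes at most 62.5 mm and 10.7 degrees, less where a joint would pass 70% of its speed; a pose out of reach is approached as far as the arm can. A call with a gripper value outside its range is refused whole. "hand" is the opening in per cent of the stroke, from 0 (shut) to 100 (fully open), set as the call begins (left out, the last holds). The fingers move at their own pace and stop on an object; "newtons" is the grip in N (left out, the last holds). Time passes only in rows, so rows that repeat a pose let the fingers close. It gives the time, the measured TCP pose, the force and the opening at its end, in the units of the state.
- robot.state(): the state, without advancing time (a new reading comes with each control period).
- vision.capture(name): name is "side" or "top"; returns a dict with "color" (400x640x3 uint8, blue, green, red), "intrinsics" (3x3 intrinsics, pixels), "R" (3x3) and "t" (3): a world point X has camera coordinates R X + t. Camera axes: x right, y down, z forward; pixel columns grow to the right and rows downward; lengths in m; the calibration is good to about 2 mm. A picture is of the moment at which its call begins. There is no depth.
- robot.job_done(): hands the job in, once; it reports no verdict.
The state is a dict: "t": time; "joints": joint angles; "joint_vel": joint speeds; "effort": joint torques, N m; "position": TCP position; "tcp_rot": TCP orientation; "ft_force": force on the tool from outside, world axes, zero at the start; "wrist_torque": the same for the moment, N m; "gripper_width": finger opening in m.
Only numpy, scipy, OpenCV 4.12 (cv2) and the standard library are available. Lean on these libraries where they do the work, as an engineer would, in place of code of your own. Each camera call takes 0.05 s, during which the arm holds its last target.

TASK

Plug the rectangular wooden post upright and fully home into the matching rectangular socket of the plywood jig and let go of it. Then take the handled ball tray, keep the loose steel ball in its pocket all the way, and finish still holding the tray level and still in the air, centred over the post with its underside about 6 cm above the post's top, so the joiner can take the ball for the catch. Leave the other things on the bench where they are.

Things in the scene. Friction and masses are not known exactly. Their poses are not given: they have to be found in the camera images.
- post_mid (a point): Centre (half-way up, 45 above its foot) of the loose light-wood post: a rectangular block 36 (its x) x 24 (its y) x 90 tall (z), standing upright, about 60 g, with a dark drilled spot in its top. The lowest 6 mm of the foot is reduced to 32 x 20 as a lead-in. Grasp it across the 24 mm faces, in the upper half: 60 mm stay above the jig when it is home. Either way round fits.
- post_foot (a point): Centre of the post's underside, same axes as post_mid.
- socket (a point): Centre of the mouth of the rectangular socket in the jig's top face, 40 above the bench; x along the socket's long side, y along its short side, z up. The socket is 39 (x) x 27 (y), 30 deep, with a flat floor and a chamfered mouth. The jig is a fixed plywood block 130 (x) x 90 (y) x 40 high whose centre lies 25 behind the socket along -x; it also has a round hole 26 across, 60 from the socket along -x, which is not used. The jig is drawn at various places and turns.
- tray_handle (a point): Grip point in the tray's upright handle board, on the tray's centre, 55 above the tray's underside. The handle is a plain board 44 long (tray x), 14 thick (tray y), rising from the tray's floor to 80 above the underside: pinch it across its 14 mm thickness. The loose plywood tray is 150 (x) x 70 (y) x 12 thick, about 130 g, with no walls.
- tray_base (a point): Centre of the tray's underside; x along the tray, z up.
- pocket (a point): Where the ball's centre rests: middle of the round shallow pocket (32 across, 2.5 deep) bored in the tray's top, 48 from the tray's centre along its +x; 19.5 above the underside. An equal pocket at -48 is empty. The ball rolls freely in the pocket, up to about 9 mm off its middle, and climbs out if the tray tips by about 40 degrees or is jerked.
- ball_center (a point): Centre of the loose steel ball, 20 across, 33 g, lying in the tray's pocket.
- tape_roll: Bystander, leave it: roll of brown edging, a flat ring 72 across, 22 high; origin at its underside.
- bushing: Bystander, leave it: grey metal flanged bushing, 64 across, 42 high; origin at its underside.
- sanding_block: Bystander, leave it: cork sanding block, 90 x 45 x 32; origin at its underside.
- dowel_plug: Bystander, leave it: short round dowel standing upright, 26 across, 45 high (not the post); origin at its underside.
- offcut: Bystander, leave it: small plywood offcut, 55 x 24 x 18; origin at its underside.
- glue: Bystander, leave it: white glue bottle, 52 across, 140 high; origin at its underside.
- screwdriver: Bystander, leave it: screwdriver with a dark wooden handle, lying flat; origin at its underside.
Mind the look-alikes: they are no part of the job. Leave any green or turquoise look-alike of the part that bears post_mid alone.

How it is judged (in metres and radians):
On the way, in this order (a step that is already met when the one before it is completed fails the run):
1. the post is home in the rectangular socket and let go (z of post_foot in the frame of socket below -0.025 m and horizontal distance between post_foot and socket below 0.005 m and angle between the x axis of post_mid and the x axis of socket, either way round below 0.13 rad and angle between post_mid's own z axis and vertical below 0.1 rad and contact force between the fingers and post below 0.05 N), for 0.2 s.
2. the tray is lifted off the bench with the ball in its pocket (height (world z) of tray_base above 0.04 m and distance between ball_center and pocket below 0.015 m and contact force between the fingers and tray above 0.5 N), for 0.2 s.
At the end, for the whole second after the job is handed in: Post in the rectangular socket: foot 25 mm or more below its mouth, 5 mm from centre, 0.13 rad of its direction. Gripper holds the tray still, touching nothing else: tilt under 0.12 rad, centred within 35 mm, underside 30 to 100 mm above the post (130 to 200 above the bench), ball in pocket (z of post_foot in the frame of socket below -0.025 m and horizontal distance between post_foot and socket below 0.005 m and angle between the x axis of post_mid and the x axis of socket, either way round below 0.13 rad and angle between post_mid's own z axis and vertical below 0.1 rad and contact force between the fingers and tray above 0.5 N and horizontal distance between tray_base and socket below 0.035 m and height (world z) of tray_base between 0.13 and 0.2 m and angle between tray_base's own z axis and vertical below 0.12 rad and distance between ball_center and pocket below 0.015 m and linear speed of tray below 0.03 m/s and contact force between tray and post below 0.05 N and contact force between tray and jig below 0.05 N); the arm keeps its last pose, push and grip.
It fails at once if the ball leaves its pocket (distance between ball_center and pocket above 0.017 m).
It fails at once if a bystander is pushed more than 30 mm or knocked over (distance of any of tape_roll, bushing, sanding_block, dowel_plug, offcut, glue, screwdriver from where it was at the start of the episode above 0.03 m or angle between any of tape_roll, bushing, sanding_block, dowel_plug, offcut, glue's own z axis and vertical above 0.6 rad).
It also fails if it takes over 64 s, if anything falls off the work surface, if the arm or the gripper's body presses on something with over 40 N, if the wrist force passes 120 N, or if a joint passes its speed limit or range.

## Working session

There is one attempt and no reset: what is moved stays moved. The work goes in short steps, Python scripts to look and compute and a tool call to move; the robot and the scene stay as the last step left them, time stands still between calls to the robot, and variables do not carry over. Pictures are saved under pics/ and viewed, and the job is handed in when it is done.

Besides the shell and the picture viewer there is one more tool, called after "Emit:" by a JSON object that holds its "method" and its "body", one argument or row to a line. move_arm: Moves the arm, as the interface text tells. Its arguments: {"type":"object","properties":{"increments":{"type":"array","items":{"type":"number"}},"hand":{"type":"number"},"newtons":{"type":"number"}},"required":["increments"]}

```bash
ls; mkdir -p pics
python3 - <<'E'
from bench import robot, vision
import cv2
for n in("side","top"):
    c=vision.capture(n); cv2.imwrite(f"pics/{n}0.png",c["color"])
    print(n,c["intrinsics"].tolist(),c["R"].round(4).tolist(),c["t"].round(4).tolist())
print(robot.state())
E
```

```text
pics
side [[373.9845818516033, 0.0, 320.5302156375277], [0.0, 373.9845818516033, 200.71521836282176], [0.0, 0.0, 1.0]] [[-0.7652, -0.6437, 0.0113], [-0.3991, 0.4605, -0.7928], [0.5051, -0.6112, -0.6093]] [0.4401, 0.2649, 0.6376]
top [[456.6118452631639, 0.0, 321.8742239752701], [0.0, 456.6118452631639, 199.6924929908351], [0.0, 0.0, 1.0]] [[0.0126, -0.9999, 0.0081], [-0.9853, -0.0138, -0.1703], [0.1704, -0.0058, -0.9854]] [-0.0194, 0.56, 1.2725]
{'t': 0.1, 'joints': array([-6.80850443e+01,  2.17348650e+01,  9.93884688e+01,  9.69058552e-05,
        5.89288504e+01, -1.90642490e+00]), 'joint_vel': array([ 0.00419121, -0.09574463, -0.11164634, -0.07600567, -0.05425308,
       -0.04562738]), 'effort': array([ 6.96069146e-04, -7.65033746e+01, -4.35289013e+01,  6.51949178e-02,
        3.98341706e-02,  9.47776385e-06]), 'position': array([ 0.28262163, -0.64008448,  0.23239452]), 'tcp_rot': array([178.00249244,  89.94781572, 111.82382296]), 'ft_force': array([-0.32893314, -0.03159488, -0.23221441]), 'wrist_torque': array([ 0.00896613, -0.00522563,  0.01165465]), 'gripper_width': 0.09119457594132346}
```

View pics/top0.png

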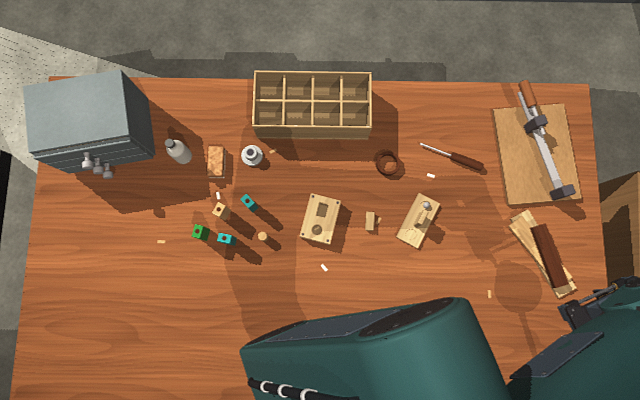

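View pics/side0.png

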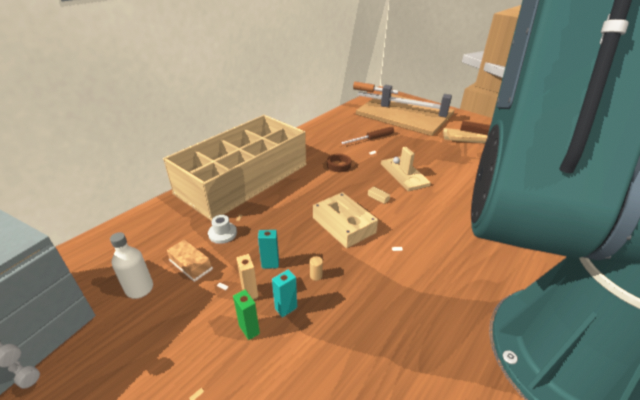

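Candidates for the post in the top view:
- light-wood block (220,209)
- green block (200,231)
- turquoise blocks (225,239) and (248,201)
- round dowel (262,236)

I choose the light-wood block at (220,209), which is at about (247,268) in the side view. Next I check it in close crops.

Run:
```python
import cv2, numpy as np
t=cv2.imread("pics/top0.png"); s=cv2.imread("pics/side0.png")
def crop(im,x,y,w,h,W,H): return cv2.resize(im[y:y+h,x:x+w],(W,H),interpolation=cv2.INTER_CUBIC)
cv2.imwrite("pics/c1.png",np.hstack([crop(t,185,185,90,65,400,289),crop(t,385,185,70,65,311,289)]))
cv2.imwrite("pics/c2.png",np.hstack([crop(t,290,185,60,65,400,433),crop(s,225,225,100,118,367,433)]))
```

```text
(no output)
```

View pics/c1.png

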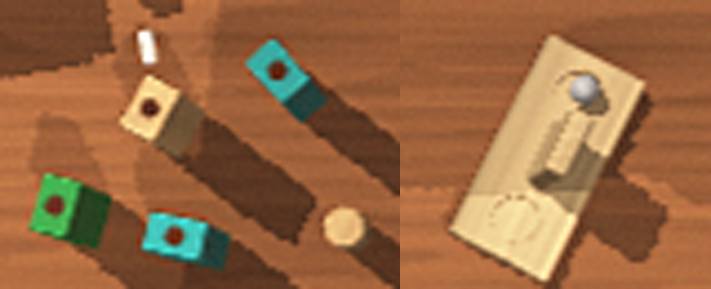

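View pics/c2.png

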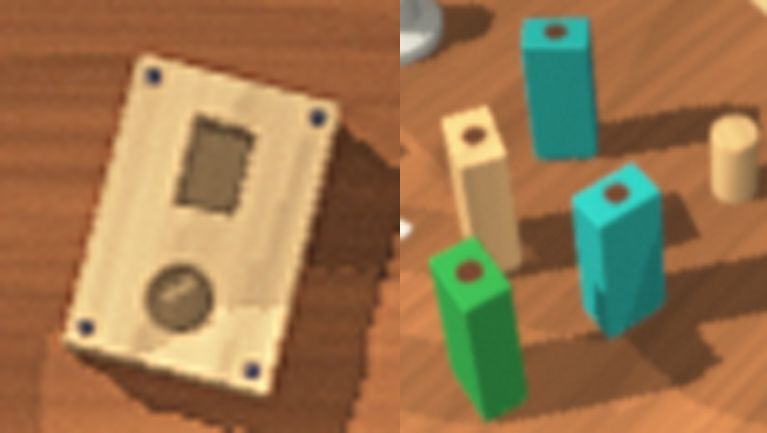

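The crop confirms it. The post is the plain light-wood block with a dark spot, at top-view (219,209). The ball is in the tray's upper pocket at about (427,204), and the rectangular socket is at about (322,210). Next I measure them.

```bash
cat > h.py <<'E'
import cv2, numpy as np
from bench import robot, vision
from scipy.spatial.transform import Rotation as Ro
def ray(c,uv,z):
    uv=np.atleast_2d(uv).astype(float)
    d=np.c_[uv,np.ones(len(uv))]@np.linalg.inv(c["intrinsics"]).T@c["R"]
    o=-c["R"].T@c["t"]
    return o+d*((z-o[2])/d[:,2])[:,None]
def proj(c,X):
    p=(np.atleast_2d(X)@c["R"].T+c["t"])@c["intrinsics"].T
    return p[:,:2]/p[:,2:]
def tri(c1,u1,c2,u2):
    P=[np.c_[c["intrinsics"]@c["R"],c["intrinsics"]@c["t"]] for c in(c1,c2)]
    x=cv2.triangulatePoints(P[0],P[1],np.float64(u1).reshape(2,1),np.float64(u2).reshape(2,1)).ravel()
    return x[:3]/x[3]
def rect(c,mask,seed,z):
    n,l,st,ce=cv2.connectedComponentsWithStats(mask.astype(np.uint8),connectivity=4)
    i=l[seed[1],seed[0]]; m=(l==i)
    ys,xs=np.nonzero(m)
    # back-project component contour to plane, min area rect in mm
    cn=max(cv2.findContours(m.astype(np.uint8),cv2.RETR_EXTERNAL,cv2.CHAIN_APPROX_NONE)[0],key=len)[:,0]
    P=ray(c,cn,z)[:,:2]*1000
    return m,cn,cv2.minAreaRect(P.astype(np.float32)),ray(c,[[xs.mean(),ys.mean()]],z)[0]
E
python3 - <<'E'
from h import *
c=vision.capture("top");s=vision.capture("side")
for n,c_,seeds in(("top",c,[(217,212),(331,235),(407,238),(200,229),(262,236),(322,207),(317,229),(424,225)]),("side",s,[(247,260)])):
    h=cv2.cvtColor(c_["color"],cv2.COLOR_BGR2HSV)
    for q in seeds:print(n,q,h[q[1],q[0]])
h=cv2.cvtColor(c["color"],cv2.COLOR_BGR2HSV)
for nm in (slice(200,222),slice(208,232)):
  pass
print(h[203:223,211:232,2]); print(h[203:223,211:232,1])
E
```

```text
top (217, 212) [ 18 114 242]
top (331, 235) [ 20  98 248]
top (407, 238) [ 21  91 243]
top (200, 229) [ 63 153 190]
top (262, 236) [ 17 118 232]
top (322, 207) [ 17 116 134]
top (317, 229) [ 16 116 138]
top (424, 225) [ 16 115 138]
side (247, 260) [ 14 136 176]
[[196 175 165 163 161 171 240 253 251 253 193 145 159 164 165 165 166 184
  196 192 196]
 [194 171 158 160 151 209 244 245 246 248 251 240 184 149 154 158 152 175
  185 185 186]
 [200 179 165 163 175 241 250 248 247 246 246 248 252 249 184 155 157 181
  193 190 173]
 [196 191 172 152 212 249 254 255 253 247 243 244 252 237 153 112 147 159
  159 177 166]
 [181 183 177 168 239 248 187 140 158 240 249 246 255 208 106 104 128 155
  159 182 172]
 [183 183 181 214 250 219 116  84  88 173 244 255 226 135 101 108 109 121
  158 190 178]
 [185 182 208 243 255 191  87  93  87 112 229 253 181  91 107 109 107 109
  117 144 163]
 [188 149 220 244 245 204 108  80  74 165 250 216 120 101 107 107 108 109
  109 115 155]
 [179 219 239 236 238 238 222 175 216 246 249 166  89 102 108 111 108 105
  111 112 103]
 [179 243 246 239 238 241 242 239 244
[... 2023 characters left out ...]
4 167 142 128 113  96 117 136 136 133 132 135 132 134 130 155
  164 161 159]
 [160 164 165 162 168 159 144 126 130 133 130 135 132 134 131 126 138 155
  157 161 163]
 [160 161 161 163 165 168 171 158 145 132 126 131 132 133 135 134 153 164
  159 160 157]
 [163 158 163 163 161 162 165 168 161 161 134 132 131 131 129 148 158 167
  167 166 159]
 [162 163 161 162 162 164 163 168 166 167 162 159 134 129 134 150 172 167
  170 166 171]
 [164 165 165 164 162 161 165 165 164 163 166 166 159 150 138 155 157 161
  159 149 168]
 [163 160 164 166 161 160 162 161 160 163 161 162 164 169 161 159 159 159
  161 156 165]
 [164 162 160 165 164 169 162 169 164 163 165 162 164 163 168 163 155 159
  163 160 154]]
```

```bash
cat >> h.py <<'E'
K=8
def up(im,x,y,w,h): return cv2.resize(im[y:y+h,x:x+w],None,fx=K,fy=K,interpolation=cv2.INTER_CUBIC)
def topx(p,x,y): return (np.asarray(p,float)+0.5)/K-0.5+np.array([x,y])
def comp(mask,seed):
    n,l,st,ce=cv2.connectedComponentsWithStats(mask.astype(np.uint8),connectivity=4)
    m=(l==l[seed[1],seed[0]]).astype(np.uint8)
    cn=max(cv2.findContours(m,cv2.RETR_EXTERNAL,cv2.CHAIN_APPROX_NONE)[0],key=cv2.contourArea)
    return cn[:,0]
def meas(c,x,y,w,h,f,seed,z):
    hs=cv2.cvtColor(up(c["color"],x,y,w,h),cv2.COLOR_BGR2HSV).astype(int)
    cn=comp(f(hs),(int((seed[0]-x)*K),int((seed[1]-y)*K)))
    P=(ray(c,topx(cn,x,y),z)[:,:2]*1000).astype(np.float32)
    M=cv2.moments(P.reshape(-1,1,2)); r=cv2.minAreaRect(P)
    b=cv2.boxPoints(r); e=b[1]-b[0]; e2=b[2]-b[1]
    L=e if np.hypot(*e)>np.hypot(*e2) else e2
    return dict(cen=np.round([M["m10"]/M["m00"],M["m01"]/M["m00"]],1),area=round(M["m00"]),rc=np.round(r[0],1),size=np.round(sorted(r[1])[::-1],1),yaw=round(float(np.degrees(np.arctan2(L[1],L[0]))),1)),cn
E
python3 - <<'E'
from h import *
c=vision.capture("top")
br=lambda h:(h[...,2]>200)&(h[...,1]<148)
print("post",meas(c,205,195,35,30,br,(217,213),.09)[0])
print("jig",meas(c,295,185,55,65,br,(328,235),.04)[0])
dk=lambda h:(h[...,2]<195)
print("socket",meas(c,295,185,55,65,dk,(322,210),.04)[0])
print("hole",meas(c,295,185,55,65,dk,(317,229),.04)[0])
wood=lambda h:(h[...,1]<140)
print("tray",meas(c,390,185,60,70,lambda h:(h[...,1]<140),(407,238),.012)[0])
for n,f in(("tray2",lambda h:(h[...,1]<132)&(h[...,2]>100)),):
    r,cn=meas(c,390,185,60,70,f,(407,238),.012);print(n,r)
    u=up(c["color"],390,185,60,70);cv2.drawContours(u,[cn],-1,(0,0,255),1);cv2.imwrite("pics/tr.png",u)
r,cn=meas(c,295,185,55,65,br,(328,235),.04)
u=up(c["color"],295,185,55,65);cv2.drawContours(u,[cn],-1,(0,0,255),1)
r,cn=meas(c,295,185,55,65,dk,(322,210),.04);cv2.drawContours(u,[cn],-1,(255,0,255),1)
cv2.imwrite("pics/jg.png",u)
E
```

```text
post {'cen': array([523.2, 276.9]), 'area': 828, 'rc': array([523.3, 277.2]), 'size': array([36.5, 25.4]), 'yaw': -26.6}
jig {'cen': array([507.9,  -6.5]), 'area': 11530, 'rc': array([508. ,  -6.9]), 'size': array([130.9,  92.3]), 'yaw': -14.0}
socket {'cen': array([533. , -11.9]), 'area': 1171, 'rc': array([532.9, -12.2]), 'size': array([42.6, 30. ]), 'yaw': -13.1}
hole {'cen': array([474.9,   2.4]), 'area': 755, 'rc': array([475.3,   2.6]), 'size': array([31. , 30.9]), 'yaw': 0.8}
tray {'cen': array([ 510. , -296.1]), 'area': 11033, 'rc': array([ 510.1, -296.1]), 'size': array([153.6,  73.8]), 'yaw': -27.7}
tray2 {'cen': array([ 509.9, -296.1]), 'area': 10815, 'rc': array([ 510., -296.]), 'size': array([152.9,  72.8]), 'yaw': -27.6}
```

View pics/jg.png

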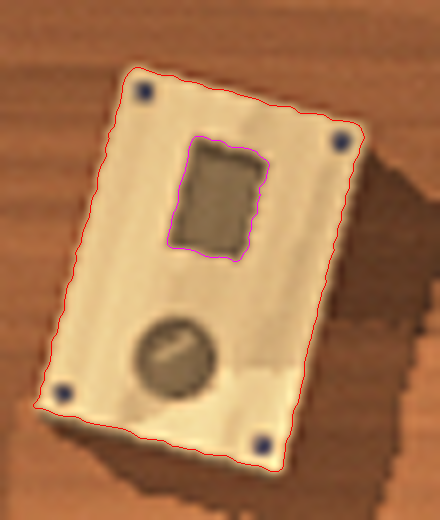

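View pics/tr.png

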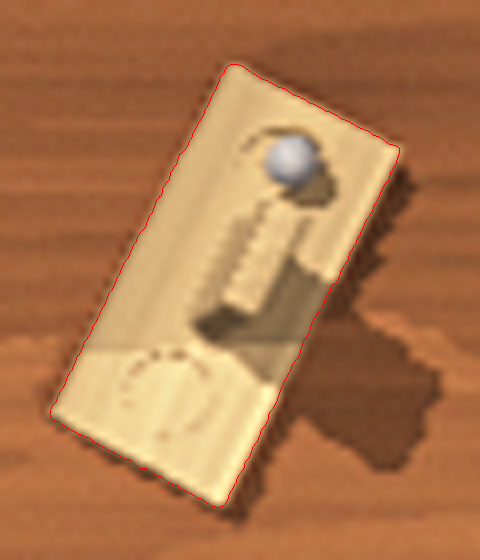

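```bash
cat >> h.py <<'E'
def plan(xyz,jaw,verbose=True,st=None):
    """target TCP pos (m), jaw = world yaw (deg) of tool z with tool pointing down -> increments from now"""
    st=st or robot.state(); R=Ro.from_euler("xyz",st["tcp_rot"],degrees=True).as_matrix()
    d=R.T@(np.array(xyz)-st["position"])
    zc=np.degrees(np.arctan2(R[1,2],R[0,2]))
    t=(zc-jaw+90)%180-90   # turn about tool x (down)= minus yaw, half-turn equivalent
    print("t",st["t"],"pos",st["position"].round(4),"xdir",R[:,0].round(4),"jawyaw",round(zc,2),"q",np.round(st["joints"],1),"w",round(st["gripper_width"],4))
    print("-> incr",d.round(4),"turn rad",round(np.radians(t),4))
E
python3 - <<'E'
from h import *
c=vision.capture("top");s=vision.capture("side")
h=lambda lo,hi:(lambda a:(a[...,0]>lo)&(a[...,0]<hi)&(a[...,1]>120)&(a[...,2]>150))
print("green",meas(c,185,215,35,35,h(50,75),(200,228),.09)[0])
print("turq",meas(c,210,225,35,30,h(80,100),(222,237),.09)[0])
print("turq2",meas(c,235,188,30,30,h(80,100),(246,197),.09)[0])
for n,p,z in(("dowel",(262,236),.045),("glue",(168,143),.14),("sand",(216,155),.032)):print(n,ray(c,[p],z)[0].round(3))
# post dark spot in both views
dk=lambda a:(a[...,2]<170)
def spot(c,x,y,w,hh,seed):
    hs=cv2.cvtColor(up(c["color"],x,y,w,hh),cv2.COLOR_BGR2HSV).astype(int)
    cn=comp(dk(hs),(int((seed[0]-x)*K),int((seed[1]-y)*K)));return topx(cn.mean(0),x,y)
a=spot(c,205,195,35,30,(218.5,209)); b=spot(s,232,250,25,25,(245.5,262)); print(a,b,tri(c,a,s,b).round(4),ray(c,[a],.09)[0].round(4),ray(s,[b],.09)[0].round(4))
hs=cv2.cvtColor(c["color"],cv2.COLOR_BGR2HSV)
plan((.5232,.2769,.2),63.4)
plan((.5232,.2769,.2),63.4-90)
E
```

```text
green {'cen': array([461.2, 332.2]), 'area': 721, 'rc': array([461.1, 332.2]), 'size': array([35.7, 22.4]), 'yaw': -12.6}
turq {'cen': array([443.1, 256.9]), 'area': 767, 'rc': array([443., 257.]), 'size': array([35.6, 23.7]), 'yaw': 79.2}
turq2 {'cen': array([548.1, 197.9]), 'area': 716, 'rc': array([548.1, 197.5]), 'size': array([34.2, 22.9]), 'yaw': 44.9}
dowel [0.453 0.158 0.045]
glue [0.696 0.412 0.14 ]
sand [0.693 0.304 0.032]
[218.21603261 208.88722826] [244.74292453 261.48349057] [0.5228 0.2762 0.0926] [0.5229 0.2766 0.09  ] [0.5253 0.275  0.09  ]
t 0.35 pos [ 0.2827 -0.6403  0.2328] xdir [-1.e-04  2.e-04 -1.e+00] jawyaw -66.18 q [-68.1  21.7  99.4  -0.   58.9  -1.9] w 0.0914
-> incr [ 0.0329  0.5905 -0.7419] turn rad 0.8801
t 0.35 pos [ 0.2827 -0.6403  0.2328] xdir [-1.e-04  2.e-04 -1.e+00] jawyaw -66.18 q [-68.1  21.7  99.4  -0.   58.9  -1.9] w 0.0914
-> incr [ 0.0329  0.5905 -0.7419] turn rad -0.6907
```

Emit:
{"method": "move_arm", "body": {
  "increments": [0, 0.06, -0.03, -0.16, 0, 0.11, -0.07, -0.32, 0, 0.16, -0.11, -0.48, 0, 0.21, -0.15, -0.64, 0, 0.26, -0.18, -0.8, 0, 0.32, -0.22, -0.96, 0, 0.37, -0.26, -1.12, 0, 0.42, -0.295, -1.3],
  "hand": 75
}}

```text
t: 1.35
position: [0.5412, -0.2114, 0.2332]
tcp_rot: [-6.0, 90.0, 2.6]
ft_force: [0.9, -0.3, -0.5]
gripper_width: 0.0685
```

```bash
python3 -c "
from h import *
plan((.5232,.2769,.2),63.4)"
```

```text
t 1.35 pos [ 0.5412 -0.2114  0.2332] xdir [ 4.e-04  0.e+00 -1.e+00] jawyaw 8.63 q [-23.6  11.1 113.4   0.   55.5 -32.3] w 0.0685
-> incr [0.0332 0.4854 0.0554] turn rad -0.9559
```

Emit:
{"method": "move_arm", "body": {
  "increments": [0, 0.06, 0.007, -0.15, 0.005, 0.122, 0.014, -0.3, 0.01, 0.184, 0.021, -0.45, 0.015, 0.246, 0.028, -0.6, 0.02, 0.308, 0.035, -0.75, 0.025, 0.37, 0.042, -0.9, 0.03, 0.432, 0.05, -0.956, 0.033, 0.4855, 0.0554, -0.956]
}}

```text
t: 2.35
position: [0.5227, 0.2793, 0.2001]
tcp_rot: [-48.7, 90.0, 14.8]
ft_force: [1.9, -0.1, 0.4]
gripper_width: 0.0684
```

```bash
python3 -c "
from h import *
plan((.5232,.2769,.07),63.4)
c=vision.capture('top');cv2.imwrite('pics/t1.png',cv2.resize(c['color'][150:270,140:300],None,fx=5,fy=5))
c=vision.capture('side');cv2.imwrite('pics/s1.png',cv2.resize(c['color'][180:350,170:330],None,fx=3.5,fy=3.5))
"
```

```text
t 2.35 pos [0.5227 0.2793 0.2001] xdir [ 6.e-04  2.e-04 -1.e+00] jawyaw 63.49 q [ 25.9  14.6 113.   -0.   52.4 -37.6] w 0.0684
-> incr [ 0.1301 -0.0014 -0.002 ] turn rad 0.0016
```

View pics/s1.png

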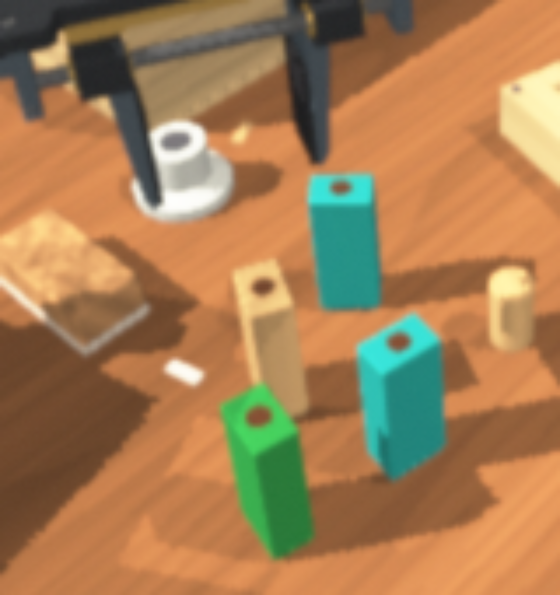

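The side view shows the open fingers above the light-wood post, whose top spot is at crop pixel (263,287), with clear space to both sides. I descend to z=0.07 and close.

Emit:
{"method": "move_arm", "body": {
  "increments": [0.035, -0.0014, -0.002, 0, 0.065, -0.0014, -0.002, 0, 0.095, -0.0014, -0.002, 0, 0.115, -0.0014, -0.002, 0, 0.13, -0.0014, -0.002, 0, 0.13, -0.0014, -0.002, 0]
}}

```text
t: 3.2
position: [0.5228, 0.2784, 0.0694]
tcp_rot: [92.9, 90.0, 156.5]
ft_force: [0.6, 1.5, 0.0]
gripper_width: 0.0681
```

Emit:
{"method": "move_arm", "body": {
  "increments": [0, 0, 0, 0, 0, 0, 0, 0, 0, 0, 0, 0, 0, 0, 0, 0, 0, 0, 0, 0, 0, 0, 0, 0],
  "hand": 0,
  "newtons": 15
}}

```text
t: 3.95
position: [0.5228, 0.2784, 0.0694]
tcp_rot: [98.9, 90.0, 162.5]
ft_force: [-1.0, 0.7, 0.6]
gripper_width: 0.024
```

```bash
python3 -c "
from h import *
plan((.5326,-.0122,.18),76.3)
c=vision.capture('side');cv2.imwrite('pics/s2.png',cv2.resize(c['color'][180:350,170:330],None,fx=3.5,fy=3.5))
"
```

```text
t 3.95 pos [0.5228 0.2784 0.0694] xdir [-5.e-04  1.e-04 -1.e+00] jawyaw 63.6 q [ 25.8  26.1 114.7   0.   39.3 -37.8] w 0.024
-> incr [-0.1107 -0.1379 -0.256 ] turn rad -0.2217
```

View pics/s2.png

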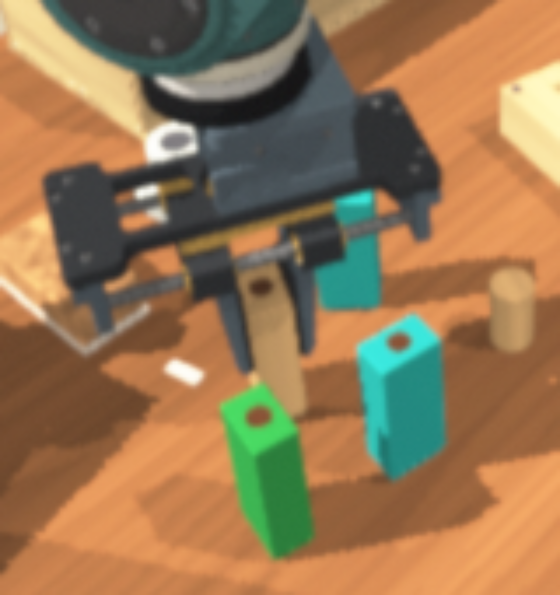

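Emit:
{"method": "move_arm", "body": {
  "increments": [-0.05, 0, 0, 0, -0.11, 0, 0, 0, -0.1107, -0.025, -0.046, -0.04, -0.1107, -0.05, -0.092, -0.08, -0.1107, -0.075, -0.138, -0.12, -0.1107, -0.1, -0.184, -0.16, -0.1107, -0.12, -0.225, -0.2, -0.1107, -0.137, -0.256, -0.2217]
}}

```text
t: 5.0
position: [0.5315, -0.0136, 0.1801]
tcp_rot: [89.6, 90.0, 165.9]
ft_force: [-0.2, -0.2, -0.4]
gripper_width: 0.0244
```

Emit:
{"method": "move_arm", "body": {
  "increments": [0, 0, 0, 0, 0, 0, 0, 0]
}}

```text
t: 5.25
position: [0.5314, -0.0133, 0.18]
tcp_rot: [80.9, 90.0, 157.2]
ft_force: [-0.6, -0.1, 0.3]
gripper_width: 0.0239
```

```bash
python3 -c "
from h import *
plan((.5324,-.0112,.12),76.3)
c=vision.capture('side');cv2.imwrite('pics/s3.png',cv2.resize(c['color'][120:270,270:430],None,fx=4,fy=4))
c=vision.capture('top');cv2.imwrite('pics/t3.png',cv2.resize(c['color'][160:270,260:390],None,fx=5,fy=5))
"
```

```text
t 5.25 pos [ 0.5314 -0.0133  0.18  ] xdir [-5.e-04  2.e-04 -1.e+00] jawyaw 76.27 q [ -4.   10.9 120.3   0.   48.8 -80.2] w 0.0239
-> incr [ 0.06   -0.0005  0.0023] turn rad -0.0004
```

View pics/s3.png

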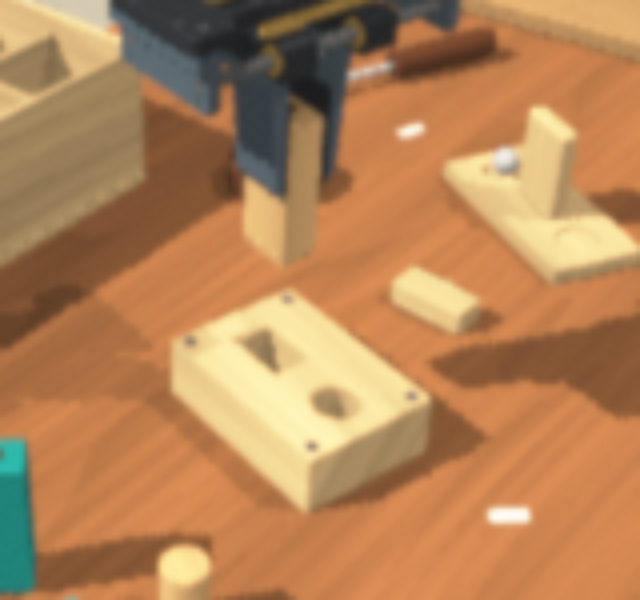

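View pics/t3.png

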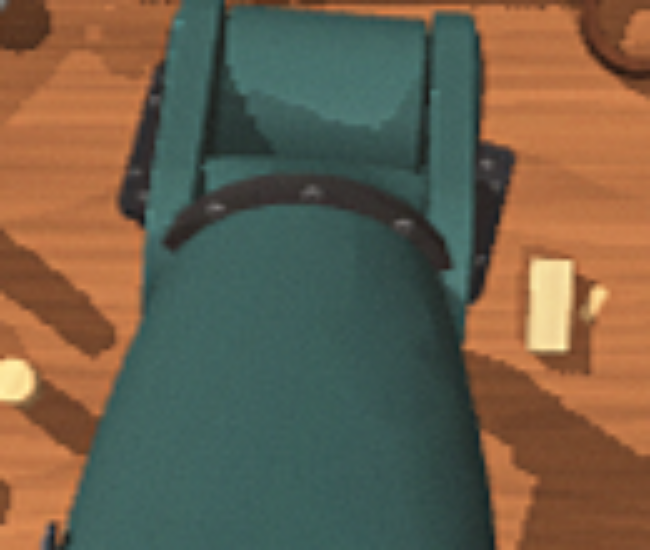

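Emit:
{"method": "move_arm", "body": {
  "increments": [0.02, 0, 0.003, 0, 0.04, -0.0005, 0.003, 0, 0.05, -0.0005, 0.003, 0, 0.06, -0.0005, 0.003, 0, 0.06, -0.0005, 0.003, 0]
}}

```text
t: 5.98
position: [0.5323, -0.0098, 0.1196]
tcp_rot: [93.5, 89.9, 169.9]
ft_force: [0.9, 0.1, -0.2]
gripper_width: 0.0242
```

```bash
python3 -c "
from h import *
plan((.5324,-.0112,.12),76.3)
c=vision.capture('side');cv2.imwrite('pics/s4.png',cv2.resize(c['color'][150:270,290:410],None,fx=5,fy=5))
# predicted socket mouth corners in side view
S=np.array([.5326,-.0122,.04]);a=np.radians(-13.7);x=np.array([np.cos(a),np.sin(a),0]);y=np.array([-np.sin(a),np.cos(a),0])
print(((proj(c,[S+sx*.0195*x+sy*.0135*y for sx in(-1,1) for sy in(-1,1)])-[290,150])*5).round(0).tolist())
print('foot corner pred at tcp', ((proj(c,[S+np.array([0,0,.0106])+sx*.018*x+sy*.012*y for sx in(-1,1) for sy in(-1,1)])-[290,150])*5).round(0).tolist())
"
```

```text
t 5.975 pos [ 0.5323 -0.0098  0.1196] xdir [-1.4e-03  3.0e-04 -1.0e+00] jawyaw 76.36 q [ -3.6  16.7 121.2   0.   42.1 -79.9] w 0.0242
-> incr [-0.0004 -0.0004 -0.0014] turn rad 0.0011
[[287.0, 296.0], [242.0, 317.0], [235.0, 255.0], [191.0, 275.0]]
foot corner pred at tcp [[283.0, 278.0], [243.0, 296.0], [236.0, 240.0], [196.0, 257.0]]
```

View pics/s4.png

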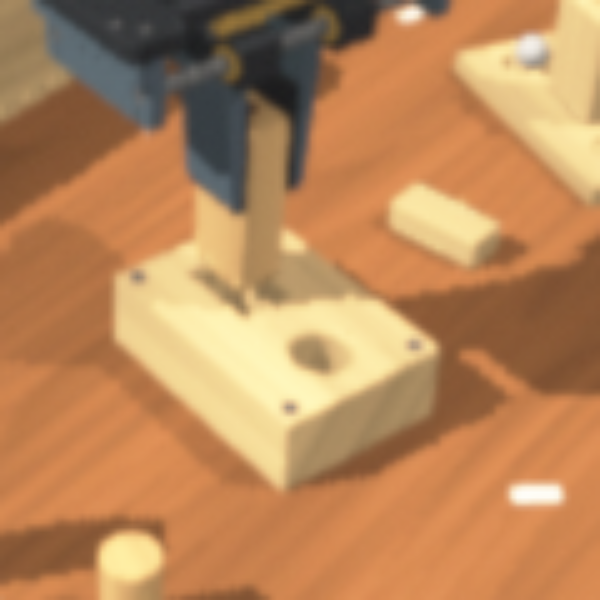

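The post's foot corner in the side view (242,290) lies just over the near socket corner (245,312), as predicted. I correct by 1.4 mm and lower it.

Emit:
{"method": "move_arm", "body": {
  "increments": [0, -0.0004, -0.0014, 0, 0.005, -0.0004, -0.0014, 0, 0.01, -0.0004, -0.0014, 0, 0.015, -0.0004, -0.0014, 0, 0.015, -0.0004, -0.0014, 0]
}}

```text
t: 6.65
position: [0.5324, -0.0113, 0.1046]
tcp_rot: [93.8, 89.9, 170.1]
ft_force: [-0.2, -0.2, 0.0]
gripper_width: 0.024
```

```bash
python3 -c "
from h import *
plan((.5324,-.0112,.079),76.3)
print(robot.state()['ft_force'],robot.state()['wrist_torque'])
c=vision.capture('side');cv2.imwrite('pics/s5.png',cv2.resize(c['color'][150:270,290:410],None,fx=5,fy=5))
"
```

```text
t 6.65 pos [ 0.5324 -0.0113  0.1046] xdir [-1.6e-03  3.0e-04 -1.0e+00] jawyaw 76.35 q [ -3.7  18.3 121.3   0.   40.5 -80.1] w 0.024
-> incr [ 0.0256 -0.      0.0001] turn rad 0.001
[-0.16914298 -0.18874267  0.01072302] [ 0.03748378 -0.15429655 -0.02923277]
```

View pics/s5.png

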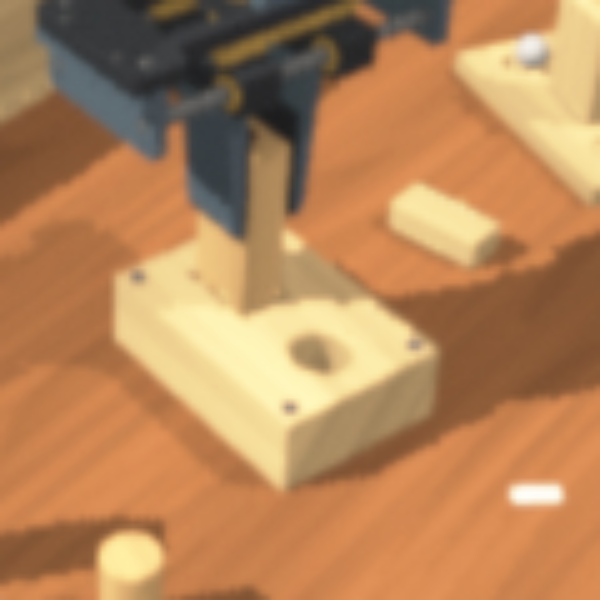

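The foot has entered the mouth (bottom corner at about (242,308)) with no contact force, so I go on down.

Emit:
{"method": "move_arm", "body": {
  "increments": [0.005, 0, 0, 0, 0.01, 0, 0, 0, 0.015, 0, 0, 0, 0.02, 0, 0, 0, 0.0235, 0, 0, 0, 0.0255, 0, 0, 0, 0.0255, 0, 0, 0]
}}

```text
t: 7.58
position: [0.5326, -0.0113, 0.0793]
tcp_rot: [89.4, 89.9, 165.7]
ft_force: [-0.3, -0.7, -0.7]
gripper_width: 0.0236
```

```bash
python3 -c "
from h import *
plan((.5324,-.0112,.0794),76.3)
print(robot.state()['ft_force'],robot.state()['wrist_torque'])
c=vision.capture('side');cv2.imwrite('pics/s6.png',cv2.resize(c['color'][150:270,290:410],None,fx=5,fy=5))
"
```

```text
t 7.575 pos [ 0.5326 -0.0113  0.0793] xdir [-1.1e-03  3.0e-04 -1.0e+00] jawyaw 76.36 q [ -3.7  20.9 121.5   0.   37.7 -80.1] w 0.0236
-> incr [-0.0001  0.0003  0.    ] turn rad 0.001
[-0.34988717 -0.68136275 -0.71246458] [ 0.02043386 -0.13540977  0.00882322]
```

View pics/s6.png

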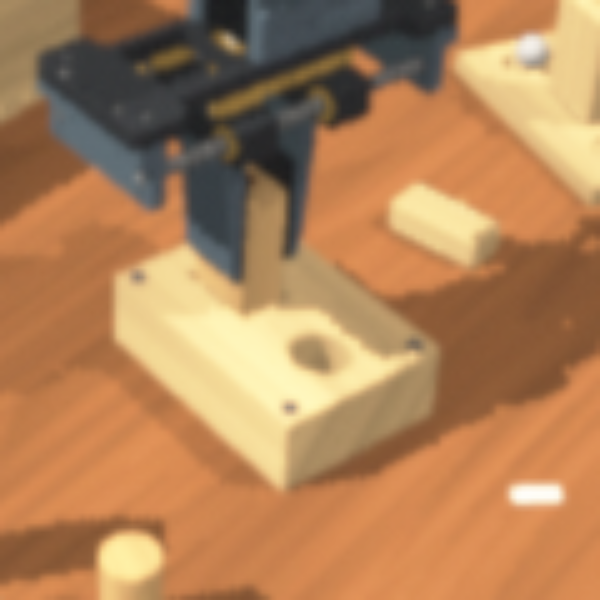

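Emit:
{"method": "move_arm", "body": {
  "increments": [0, 0, 0, 0, 0, 0, 0, 0, 0, 0, 0, 0, 0, 0, 0, 0, -0.01, 0, 0, 0, -0.05, 0, 0, 0, -0.1, 0, 0, 0, -0.15, 0, 0, 0],
  "hand": 70
}}

```text
t: 8.62
position: [0.5325, -0.0113, 0.2315]
tcp_rot: [87.7, 90.0, 164.1]
ft_force: [0.6, -0.2, 0.2]
gripper_width: 0.0638
```

```bash
python3 -c "
from h import *
plan((.51,-.296,.2),62.4)
c=vision.capture('side');cv2.imwrite('pics/s7.png',cv2.resize(c['color'][150:270,290:410],None,fx=5,fy=5))
c=vision.capture('top');cv2.imwrite('pics/t7.png',cv2.resize(c['color'][160:270,340:470],None,fx=5,fy=5))
"
```

```text
t 8.625 pos [ 0.5325 -0.0113  0.2315] xdir [-8.e-04  2.e-04 -1.e+00] jawyaw 76.36 q [ -3.7   6.7 118.7   0.   54.6 -80.1] w 0.0638
-> incr [ 0.0315 -0.0453 -0.282 ] turn rad 0.2436
```

View pics/s7.png

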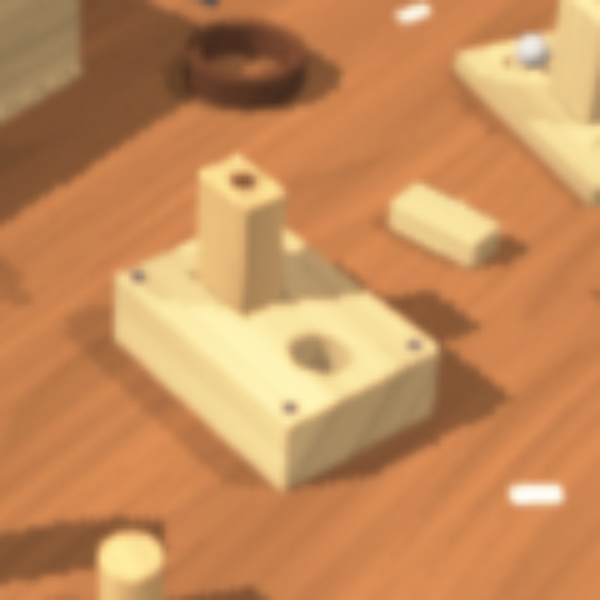

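View pics/t7.png

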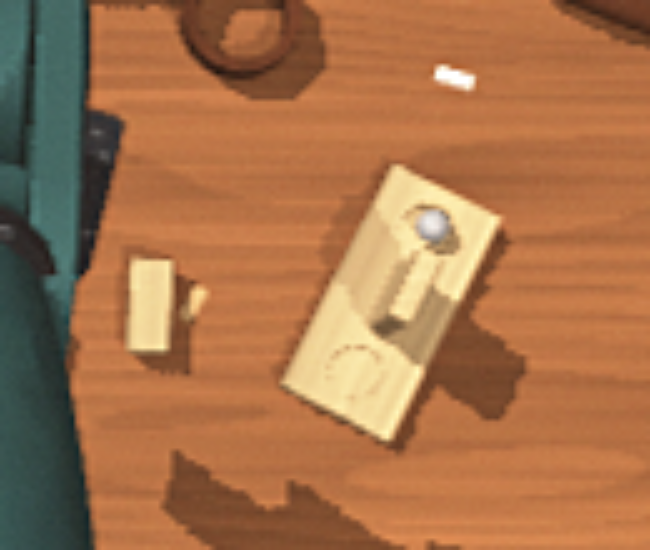

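Post stands home and upright in the jig (top spot at crop (243,181)), and nothing else moved. The tray and ball are undisturbed. Next is the tray.

Run:
```python
from h import *
c=vision.capture('top');s=vision.capture('side')
def spot(c,x,y,w,hh,seed):
    hs=cv2.cvtColor(up(c["color"],x,y,w,hh),cv2.COLOR_BGR2HSV).astype(int)
    cn=comp(hs[...,2]<170,(int((seed[0]-x)*K),int((seed[1]-y)*K)));return topx(cn.mean(0),x,y)
b=spot(s,328,178,22,16,(338.5,186)); print("post top side@.1",b,ray(s,[b],.1)[0].round(4))
print("tray",meas(c,390,185,60,70,lambda h:(h[...,1]<140),(407,238),.012)[0])
print("handle px pred",proj(c,[[.51,-.296,.08]]),proj(s,[[.51,-.296,.08]]))
cv2.imwrite("pics/hd.png",np.hstack([up(c["color"],408,195,40,45),up(s["color"],382,140,50,45)]))
```

```text
post top side@.1 [338.29166667 185.72348485] [ 0.5351 -0.0137  0.1   ]
tray {'cen': array([ 510. , -296.1]), 'area': 11060, 'rc': array([ 510. , -295.9]), 'size': array([154.2,  74. ]), 'yaw': -27.5}
handle px pred [[422.8778777  216.77387842]] [[408.37119436 150.32053277]]
```

View pics/hd.png

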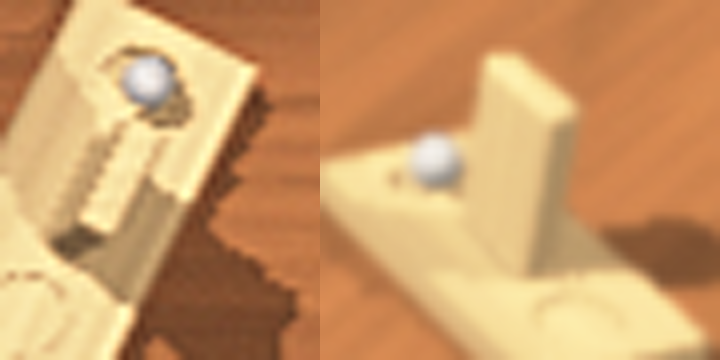

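Emit:
{"method": "move_arm", "body": {
  "increments": [0, -0.009, -0.056, 0.04, 0, -0.018, -0.112, 0.08, 0, -0.027, -0.168, 0.12, 0.01, -0.036, -0.224, 0.18, 0.025, -0.0453, -0.282, 0.2436, 0.0315, -0.0453, -0.282, 0.2436, 0.0315, -0.0453, -0.282, 0.2436]
}}

```text
t: 9.7
position: [0.5096, -0.2953, 0.1971]
tcp_rot: [65.4, 89.9, 127.8]
ft_force: [-0.4, 0.4, -0.4]
gripper_width: 0.0638
```

```bash
python3 -c "
from h import *
plan((.51,-.296,.11),62.4)
"
```

```text
t 9.7 pos [ 0.5096 -0.2953  0.1971] xdir [-0.0015  0.0019 -1.    ] jawyaw 62.39 q [-3.240e+01  1.460e+01  1.134e+02  1.000e-01  5.220e+01 -9.480e+01] w 0.0638
-> incr [ 0.0871 -0.0009 -0.0005] turn rad -0.0002
```

Emit:
{"method": "move_arm", "body": {
  "increments": [0.03, -0.0009, -0.0005, 0, 0.06, -0.0009, -0.0005, 0, 0.08, -0.0009, -0.0005, 0, 0.087, -0.0009, -0.0005, 0, 0.087, -0.0009, -0.0005, 0],
  "hand": 50
}}

```text
t: 10.32
position: [0.5103, -0.2957, 0.1104]
tcp_rot: [65.0, 89.9, 127.4]
ft_force: [0.3, -0.9, 0.5]
gripper_width: 0.0455
```

```bash
python3 -c "
from h import *
plan((.51,-.296,.055),62.4)
c=vision.capture('side');cv2.imwrite('pics/s8.png',cv2.resize(c['color'][110:210,350:470],None,fx=6,fy=6))
"
```

```text
t 10.325 pos [ 0.5103 -0.2957  0.1104] xdir [-0.0015  0.002  -1.    ] jawyaw 62.42 q [-3.240e+01  2.200e+01  1.148e+02  1.000e-01  4.330e+01 -9.480e+01] w 0.0455
-> incr [ 0.0554  0.     -0.0004] turn rad 0.0003
```

View pics/s8.png

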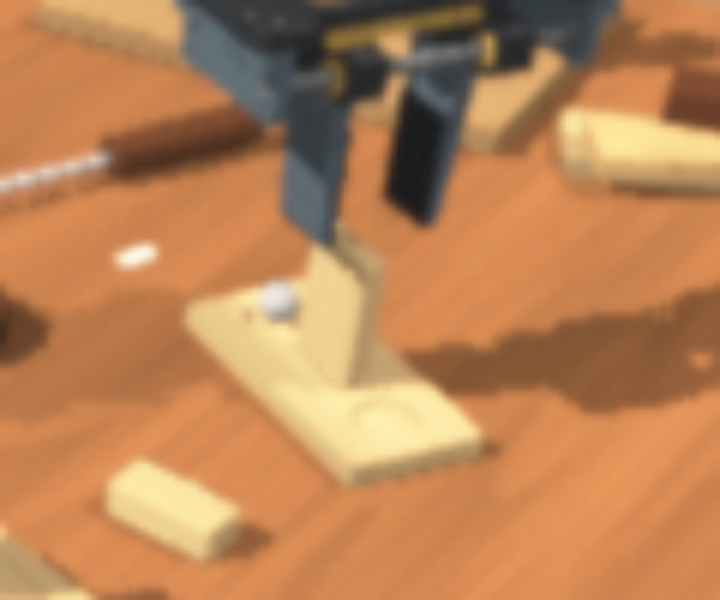

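The handle top (crop (345,250)) lies between the two fingers. I descend and pinch it.

Emit:
{"method": "move_arm", "body": {
  "increments": [0.015, 0, -0.0004, 0, 0.03, 0, -0.0004, 0, 0.045, 0, -0.0004, 0, 0.055, 0, -0.0004, 0, 0.055, 0, -0.0004, 0]
}}

```text
t: 11.0
position: [0.5098, -0.296, 0.0548]
tcp_rot: [69.6, 89.8, 132.0]
ft_force: [-0.2, 0.2, 0.5]
gripper_width: 0.0453
```

Emit:
{"method": "move_arm", "body": {
  "increments": [0, 0, 0, 0, 0, 0, 0, 0, 0, 0, 0, 0, 0, 0, 0, 0, 0, 0, 0, 0, 0, 0, 0, 0],
  "hand": 0,
  "newtons": 15
}}

```text
t: 11.75
position: [0.51, -0.2961, 0.0551]
tcp_rot: [68.3, 89.8, 130.7]
ft_force: [-0.9, 1.4, 5.4]
gripper_width: 0.0139
```

```bash
python3 -c "
from h import *
plan((.51,-.296,.16),62.4)
c=vision.capture('side');cv2.imwrite('pics/s9.png',cv2.resize(c['color'][110:210,350:470],None,fx=6,fy=6))
"
```

```text
t 11.75 pos [ 0.51   -0.2961  0.0551] xdir [-0.0019  0.0022 -1.    ] jawyaw 62.4 q [-3.240e+01  2.730e+01  1.149e+02  1.000e-01  3.790e+01 -9.490e+01] w 0.0139
-> incr [-0.1049  0.0003  0.0002] turn rad 0.0001
```

View pics/s9.png

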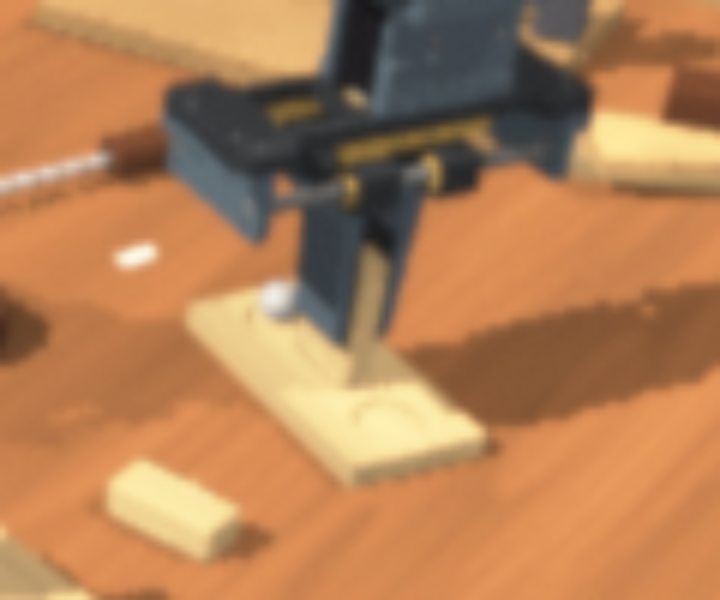

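Emit:
{"method": "move_arm", "body": {
  "increments": [0, 0, 0, 0, -0.001, 0, 0, 0, -0.004, 0, 0, 0, -0.009, 0, 0, 0, -0.016, 0, 0, 0, -0.022, 0, 0, 0, -0.026, 0, 0, 0, -0.028, 0, 0, 0],
  "newtons": 25
}}

```text
t: 12.8
position: [0.5101, -0.2962, 0.0834]
tcp_rot: [66.2, 89.8, 128.6]
ft_force: [0.2, 0.4, -2.3]
gripper_width: 0.0139
```

```bash
python3 -c "
from h import *
plan((.51,-.296,.22),62.4)
print(robot.state()['ft_force'])
c=vision.capture('side');cv2.imwrite('pics/s10.png',cv2.resize(c['color'][100:200,350:470],None,fx=6,fy=6))
"
```

```text
t 12.8 pos [ 0.5101 -0.2962  0.0834] xdir [-0.0016  0.0021 -1.    ] jawyaw 62.41 q [-3.240e+01  2.460e+01  1.149e+02  1.000e-01  4.070e+01 -9.490e+01] w 0.0139
-> incr [-0.1366  0.0005  0.0003] turn rad 0.0001
[ 0.1883688   0.39777045 -2.26526057]
```

View pics/s10.png

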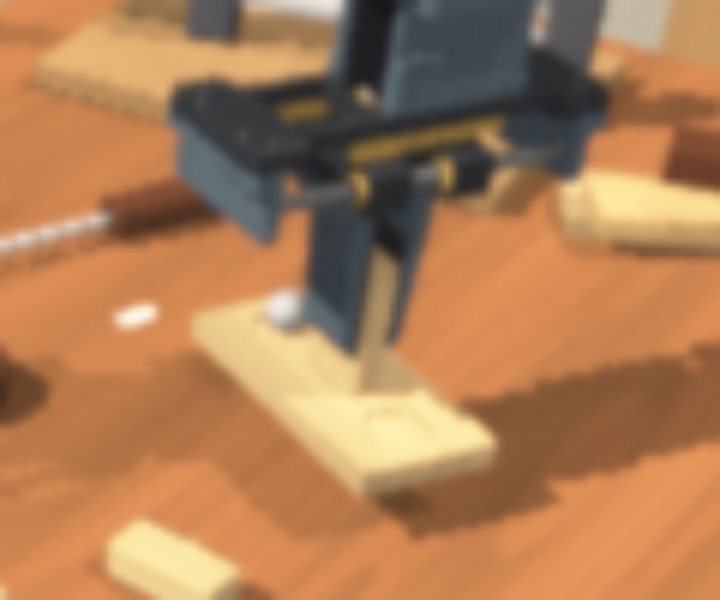

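The tray is off the bench and level, and the ball is still in its pocket (crop (287,307)). I keep lifting smoothly.

Emit:
{"method": "move_arm", "body": {
  "increments": [-0.002, 0, 0, 0, -0.007, 0, 0, 0, -0.014, 0, 0, 0, -0.022, 0, 0, 0, -0.031, 0, 0, 0, -0.04, 0, 0, 0, -0.049, 0, 0, 0, -0.058, 0, 0, 0]
}}

```text
t: 13.85
position: [0.5102, -0.2963, 0.1422]
tcp_rot: [65.6, 89.9, 128.0]
ft_force: [-0.4, -0.2, -2.1]
gripper_width: 0.0144
```

Emit:
{"method": "move_arm", "body": {
  "increments": [-0.011, 0, 0, 0, -0.022, 0, 0, 0, -0.033, 0, 0, 0, -0.044, 0, 0, 0, -0.054, 0, 0, 0, -0.062, 0, 0, 0, -0.068, 0, 0, 0, -0.071, 0, 0, 0]
}}

```text
t: 14.85
position: [0.5103, -0.2965, 0.2134]
tcp_rot: [64.7, 89.9, 127.1]
ft_force: [-0.0, 0.8, -1.7]
gripper_width: 0.0137
```

```bash
python3 -c "
from h import *
plan((.5326,-.0122,.22),62.4)
print(robot.state()['ft_force'])
c=vision.capture('side');cv2.imwrite('pics/s11.png',cv2.resize(c['color'][60:180,340:484],None,fx=5,fy=5))
"
```

```text
t 14.85 pos [ 0.5103 -0.2965  0.2134] xdir [-0.0015  0.0019 -1.    ] jawyaw 62.41 q [-3.240e+01  1.340e+01  1.128e+02  1.000e-01  5.390e+01 -9.490e+01] w 0.0137
-> incr [-0.006   0.112   0.2623] turn rad 0.0001
[-0.01774152  0.79649845 -1.68193889]
```

View pics/s11.png

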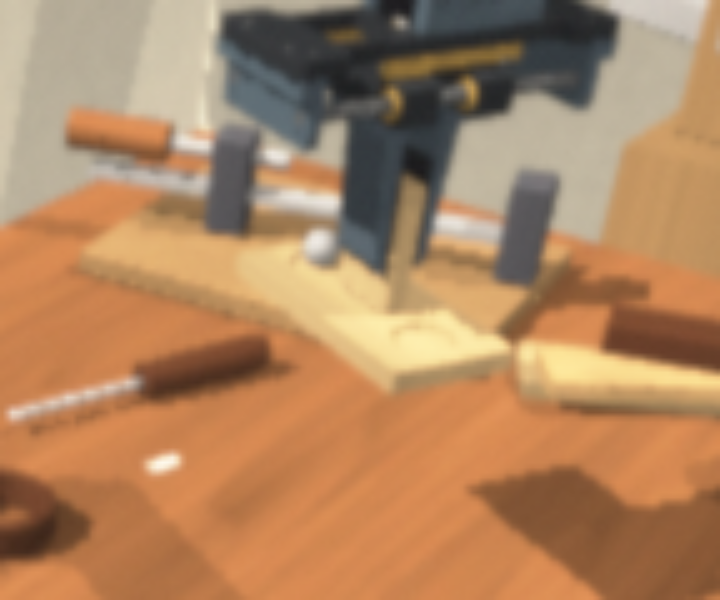

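Emit:
{"method": "move_arm", "body": {
  "increments": [0, 0.0004, 0.0009, 0, 0, 0.0016, 0.0037, 0, -0.001, 0.0035, 0.0083, 0, -0.001, 0.0063, 0.0147, 0, -0.002, 0.0098, 0.023, 0, -0.002, 0.0141, 0.0331, 0, -0.003, 0.0189, 0.0442, 0, -0.003, 0.0236, 0.0552, 0]
}}

```text
t: 15.9
position: [0.5152, -0.2358, 0.2169]
tcp_rot: [60.2, 89.9, 122.6]
ft_force: [-0.3, -0.8, -1.2]
gripper_width: 0.0137
```

Emit:
{"method": "move_arm", "body": {
  "increments": [0, 0.005, 0.012, 0, 0, 0.01, 0.024, 0, 0, 0.015, 0.036, 0, 0, 0.02, 0.048, 0, 0, 0.025, 0.06, 0, 0, 0.03, 0.072, 0, 0, 0.035, 0.084, 0, 0, 0.04, 0.096, 0]
}}

```text
t: 16.9
position: [0.5243, -0.1313, 0.217]
tcp_rot: [60.0, 89.9, 122.4]
ft_force: [0.1, -0.3, -2.3]
gripper_width: 0.0141
```

```bash
python3 -c "
from h import *
plan((.5326,-.0122,.217),62.4)
print(robot.state()['ft_force'])
c=vision.capture('side');cv2.imwrite('pics/s12.png',cv2.resize(c['color'][60:230,280:450],None,fx=3.5,fy=3.5))
"
```

```text
t 16.9 pos [ 0.5243 -0.1313  0.217 ] xdir [-0.0011  0.0017 -1.    ] jawyaw 62.42 q [-1.660e+01  8.600e+00  1.183e+02  1.000e-01  5.320e+01 -7.900e+01] w 0.0141
-> incr [0.0002 0.0478 0.1094] turn rad 0.0003
[ 0.13514082 -0.27862221 -2.31017952]
```

View pics/s12.png

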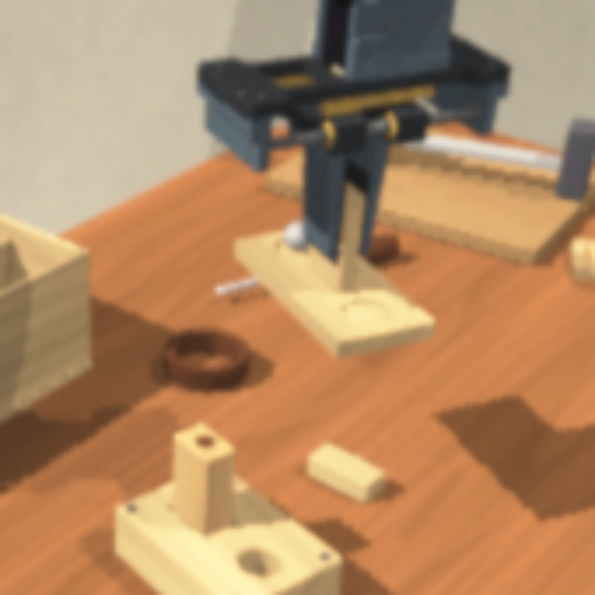

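The tray is level with the ball in its pocket (crop (295,236)). I carry on at the same gentle speed and then ramp down.

Emit:
{"method": "move_arm", "body": {
  "increments": [0, 0.002, 0.005, 0, 0, 0.006, 0.014, 0, 0, 0.011, 0.025, 0, 0, 0.016, 0.037, 0, 0, 0.021, 0.049, 0, 0, 0.026, 0.06, 0, 0, 0.03, 0.07, 0, 0, 0.034, 0.079, 0]
}}

```text
t: 17.95
position: [0.5308, -0.0438, 0.2172]
tcp_rot: [56.6, 89.9, 119.1]
ft_force: [-0.8, 0.3, -2.0]
gripper_width: 0.0138
```

Emit:
{"method": "move_arm", "body": {
  "increments": [0, 0.004, 0.008, 0, 0, 0.007, 0.015, 0, 0, 0.009, 0.021, 0, 0, 0.011, 0.025, 0, 0, 0.012, 0.028, 0, 0, 0.013, 0.03, 0, 0, 0.013, 0.03, 0, 0, 0.013, 0.03, 0]
}}

```text
t: 18.95
position: [0.5331, -0.0113, 0.2173]
tcp_rot: [56.7, 89.9, 119.2]
ft_force: [-0.2, -0.1, -0.9]
gripper_width: 0.0139
```

```bash
python3 -c "
from h import *
plan((.5326,-.0122,.217),62.4)
print(robot.state()['ft_force'])
c=vision.capture('side');cv2.imwrite('pics/s13.png',cv2.resize(c['color'][60:230,260:430],None,fx=3.5,fy=3.5))
cv2.imwrite('pics/t13.png',vision.capture('top')['color'])
S=np.array([.5326,-.0122,0])
"
```

```text
t 18.95 pos [ 0.5331 -0.0113  0.2173] xdir [-0.0012  0.0021 -1.    ] jawyaw 62.44 q [-3.800e+00  7.900e+00  1.191e+02  1.000e-01  5.310e+01 -6.630e+01] w 0.0139
-> incr [ 0.0003  0.0001 -0.001 ] turn rad 0.0006
[-0.1899381  -0.06156603 -0.87060332]
```

View pics/s13.png

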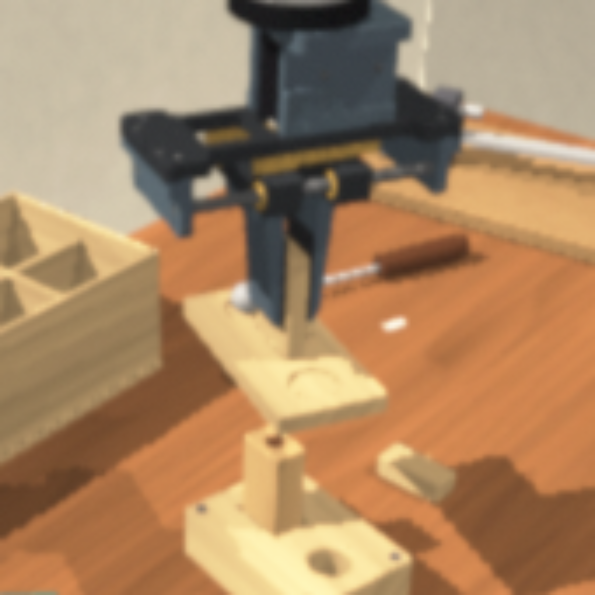

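View pics/t13.png

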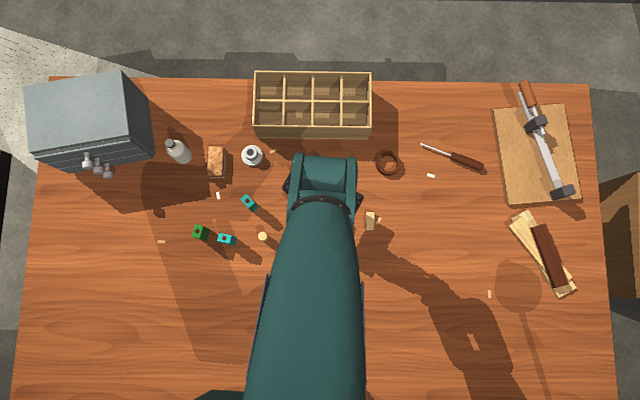

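The tray is over the post and the ball sits in its pocket (crop (240,297)). The post still stands, and the bystanders are where they were. I let it settle, then do a final check of the tray corners against prediction.

Emit:
{"method": "move_arm", "body": {
  "increments": [0, 0, 0, 0, 0, 0, 0, 0, 0, 0, 0, 0, 0, 0, 0, 0]
}}

```text
t: 19.55
position: [0.5331, -0.0113, 0.2172]
tcp_rot: [57.9, 89.9, 120.3]
ft_force: [0.3, -1.0, -1.5]
gripper_width: 0.0139
```

Run:
```python
from h import *
s=vision.capture('side');st=robot.state();p=st["position"];print(p.round(4),st["gripper_width"],np.abs(st["joint_vel"]).max())
im=s["color"][100:200,290:400].copy()
im=cv2.resize(im,None,fx=7,fy=6*7/6,interpolation=cv2.INTER_CUBIC)
a=np.radians(-27.6);x=np.array([np.cos(a),np.sin(a),0]);y=np.array([-np.sin(a),np.cos(a),0])
B=p-[0,0,.055]
for P in [B+sx*.075*x+sy*.035*y+[0,0,.012] for sx in(-1,1) for sy in(-1,1)]+[B+.048*x+[0,0,.0195]]:
    q=(proj(s,[P])[0]-[290,100])*7; cv2.circle(im,tuple(int(v) for v in q),5,(0,0,255),1)
cv2.imwrite("pics/s14.png",im)
```

```text
[ 0.5331 -0.0113  0.2172] 0.01369954786979331 0.07406315831805463
```

View pics/s14.png

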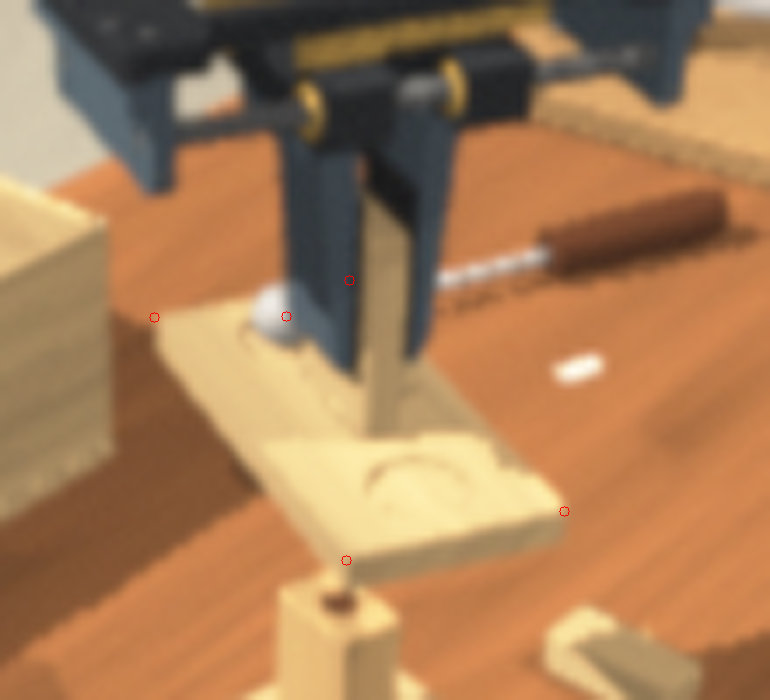

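The three visible tray corners, (154,317), (346,560) and (564,511), match the prediction for a level tray with its underside at 0.162 m. The ball, at about (275,312), lies on the predicted pocket at (286,316). I hand in.

```bash
python3 -c "
from bench import robot
print(robot.job_done()); s=robot.state(); print(s['t'],s['position'],s['gripper_width'])"
```

```text
the job is handed in; nothing more can be done
None
the job is handed in; nothing more can be done
```

The job is handed in, at about 19.6 s of the 64 s; no verdict was reported.

**Post:** I plugged the light-wood post into the rectangular socket without any notable contact force and let go of it. The foot came to about z = 0.010 m, some 30 mm below the mouth. The side view afterwards showed it upright and seated.

**Tray:** I lifted the tray slowly by its handle and held it over the post. The last checks showed:
- The tray was level and still. The visible corners matched the prediction.
- The underside was at about 0.162 m, about 6 cm above the post's top.
- It was centred about 1 mm from the measured socket.
- The grip width was 13.7 mm on the 14 mm board, and the ball was in its pocket.

**Bystanders:** none appeared moved in the last top view, except where the arm hid the area around the jig.

**Disagreements:** the side camera put points about 2.5 mm away from the top camera. This was the same before and after the insertion, so I took it as calibration error. The top view of the socket was blocked by the arm during the insertion and at the end, so the final check used only the side view and the arm's measured pose.

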